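Hold the dusting stencil over the chocolate slab

ROBOT

A 6-joint arm with a two-finger parallel gripper is mounted at the origin on the work surface. World frame = base frame: x ahead of the robot, y to its left, z up, the work surface at z = 0. Lengths are in m, angles in rad, forces in N, time in s.
With the tool pointing down it reaches from about 0.225 to 0.875 m from the base axis. Payload 3.4 kg.
Tool frame: the origin (TCP) lies at the very end of the fingers, on their centre line; the grasp point (between the pads) lies 19 mm behind it; z points along the fingers, y is the line along which they close (so a half turn about z gives the same grasp; the last joint's range is limited). The gripper opens to 85 mm and grips with 20 to 120 N. Pads are 22 mm wide; open, the fingers measure 114 mm over their backs; the gripper's body (76 mm by 85 mm) begins 54 mm behind the grasp point. The pads swing forward as they close: fully open they stand 13 mm farther back than shut.
Start: joints at [-1.403, 0.276, 1.505, -0, 1.361, -0.121], TCP at [0.164, -0.551, 0.231] pointing down, gripper open.
Joint ranges: [-2.89, 2.89], [-0.75, 2.08], [0.22, 2.7], [-1.18, 4.32], [0.11, 2.71], [-2.7, 2.7]. Speed limits (rad/s): [2.57, 2.57, 3.14, 3.14, 3.14, 3.14].

INTERFACE

Orientations are given as [roll, pitch, yaw] about the fixed x, y, z axes, in that order (R = Rz(yaw) Ry(pitch) Rx(roll)).
In Python, from station import robot gives the robot as it stands.
- The arm moves only by the tool servo_tool, never from a script. Its argument "deltas" is a list of rows, each a list of 6 numbers: the shift along the tool's x, y, z as a fraction of full scale, then the turn, a rotation vector about the tool's x, y, z as a fraction of full scale. In form: [[x, y, z, rx, ry, rz], ...]. A call has 1 to 12 rows; each row shifts and turns the commanded pose from where the row before left it, along the tool's axes as they then stand; what a row does not reach is not made up. Full scale, the value 1, is 0.06 m for a shift and 0.5 rad for a turn. A row lasts 1/8 s, in which the tool goes at most 62.5 mm and 10.7 degrees, less where a joint would pass 70% of its speed; a pose out of reach is approached as far as the arm can. A call with a number of a shift or a turn outside -1 to 1 is refused whole. A call with a gripper value outside its range is refused whole. "hand" is the closure, from 0 (fully open) to 1 (shut), set as the call begins (left out, the last holds). The fingers move at their own pace and stop on an object; "grip_force" is the grip in N (left out, the last holds). Time passes only in rows, so rows that do not move let the fingers close. It gives the time, the measured TCP pose, the force, the opening and the grip force at its end, in the units of the state.
- robot.observe(): the state, without advancing time (a new reading comes with each control period).
- robot.snapshot(name): name is "side" or "top" or "wrist"; returns a dict with "img" (420x560x3 uint8, red, green, blue), "depth" (420x560 float32, m along the optical axis (not along the pixel's ray), 0 where there is no reading), "fx", "fy", "cx", "cy" (pixels), "R" (3x3) and "t" (3): a world point X has camera coordinates R X + t. Camera axes: x right, y down, z forward; pixel columns grow to the right and rows downward; lengths in m; the calibration is good to about 2 mm. A picture is of the moment at which its call begins.
- robot.finish_job(): hands the job in; it is judged then, once.
Trained networks look in the newest picture that a camera, given by its name, has taken for a name from the list of things; names that differ only in an ending like _2 or _b are one class to them, and where a whole thing is asked for, a point or a joint stands for the part that bears it (a point fixed in the world has none). Each returns a list of dicts, best first, with "score" (0 to 1); they miss things now and then, are a little off and sometimes report something else, mostly with a low value. They report only what shows in the picture. A call takes as long as a camera call. They do not tell look-alikes from the thing itself.
- robot.recognise(label, camera): "extent" ([left, top, right, bottom] in pixels, round what is visible of it).
- robot.silhouettes(label, camera): "region" (420x560 bool, what is visible of it) and "extent" ([left, top, right, bottom] in pixels, round what is visible of it).
- robot.mark_of(label, camera): "position" ([column, row] in pixels: a listed point, or the origin of a listed thing).
The state is a dict: "time_s": time; "joint_pos": joint angles; "dq": joint speeds; "joint_torque": joint torques, N m; "position": TCP position; "orientation": TCP orientation; "force": force on the tool from outside, world axes, zero at the start; "torque": the same for the moment, N m; "width": finger opening in m; "grasp_force": force on a finger pad.
Only numpy, scipy, OpenCV 4.12 (cv2) and the standard library are available. Lean on these libraries where they do the work, as an engineer would, in place of code of your own. Each camera call takes 0.05 s, during which the arm holds its last target. There are 200 camera calls.

TASK

Pull open the drawer of the low steel unit by its handle, take out the slotted dusting stencil by its red bridge handle, and carry it over the steel pan, the oil bottle and the jar, leaving them where they stand, to the chocolate slab on the white serving slab. Finish still holding the stencil level and still, hovering about a centimetre above the chocolate, centred on it and lined up with its long and short sides, ready for the cook to dust. The stencil must not touch the chocolate, the dessert must not be shifted, the drawer stays open, and nothing is put down or let go.

Things in the scene. Friction and masses are not known exactly. Their poses are not given: they have to be found in the camera images.
- unit: Low metal drawer unit, fixed to the counter, 220 (x) x 290 (y) x 110 (z) mm with one drawer. Origin: centre of its underside, on the work surface. Its front faces its own -x. The drawer's inner floor is 22 mm above the work surface; the drawer's side walls reach 88 mm and its front panel (15 mm thick, backed by a 6 mm wall) 98 mm above it.
- unit_drawer0 (a joint): How far the drawer is open, m: 0 closed, 0.15 the stop, growing as it slides along the unit's own -x. It starts shut or up to 25 mm open, slides with about 1 N of friction plus light damping, and stays where it is left. At 0.12 or more the whole stencil is out from under the unit's top.
- unit_drawer0_handle (a point): Middle of the drawer's dark handle: a horizontal round bar 11 mm thick and 120 mm long, along the unit's y axis, 35 mm in front of the drawer's face (29 mm free gap behind the bar), 72 mm above the work surface, so 38 mm below the unit's top. The two stems that carry it are 51 mm either side of the middle. Axes as the unit's: pull along -x.
- stencil: The dusting stencil, lying flat on the drawer floor, towards its front and in its left or right half: a slotted steel plate 70 (x) x 110 (y) x 4 (z) mm with a red bridge handle above its middle, about 90 g. Origin: centre of the plate's underside; z up. It looks the same after a half turn.
- stencil_grip (a point): Middle of the stencil's red handle bar, 50 mm above the plate's underside and over its centre. The bar runs along the stencil's x (short) axis, 64 mm long, 12 mm wide (y), 14 mm tall (z), its top 57 mm above the underside; posts 6 x 12 mm hold it at its two ends. It is taken from above with the fingers closing along the stencil's y.
- ring: A steel pastry ring, 60 mm across and 40 mm tall, lying open end up in the other half of the drawer. Not needed. Origin: centre of its underside.
- dessert: White serving slab 120 (x) x 160 (y) x 12 (z) mm with a dark chocolate slab 70 (x) x 110 (y) x 35 (z) mm on its middle, one heavy loose piece (0.8 kg). Origin: centre of the underside; z up. The sides are parallel to its axes. It looks the same after a half turn.
- cake_top (a point): Centre of the chocolate's flat top, 47 mm above the work surface; axes as the dessert's (x the short side, y the long side).
- pan: Empty open steel pan, 176 (x) x 108 (y) x 100 (z) mm, walls 4 mm, standing between the drawer unit and the dessert. Origin: centre of its underside.
- oil: Amber glass oil bottle with a red cap, 54 mm across, 150 mm tall, beyond the pan. Origin: centre of its underside.
- jar: Clear glass jar with a steel lid, 70 mm across, 120 mm tall, beyond the pan. Origin: centre of its underside.
Things that resemble listed ones, but are neither listed nor needed, are in the scene too. What is shaped like the jar but purple or yellow is not meant. Leave any yellow look-alike of the oil alone.

How it is judged:
By the outcome, as a careful person would: the job done as asked, in the order asked, and still so for the second after the job is handed in, while the arm keeps its last pose, push and grip.
It also fails if it takes over 59 s, if anything falls off the work surface, if the arm or the gripper's body presses on something with over 40 N, if the wrist force passes 120 N, or if a joint passes its speed limit or range.

## Working session

There is one attempt and no reset: what is moved stays moved. The work goes in short steps, Python scripts to look and compute and a tool call to move; the robot and the scene stay as the last step left them, time stands still between calls to the robot, and variables do not carry over. Pictures are saved under pics/ and viewed, at most 10 in all, crops included, and the job is handed in when it is done.

Besides the shell and the picture viewer there is one more tool, called after "Request:" as name(argument=value, ...), one argument or row to a line, values as JSON. servo_tool: Moves the arm, as the interface text tells. Shift numbers are shares of 0.06 m and turn numbers shares of 0.5 rad, none past 1 either way. Its arguments: {"type":"object","properties":{"deltas":{"type":"array","items":{"type":"array","items":{"type":"number","minimum":-1,"maximum":1}}},"hand":{"type":"number"},"grip_force":{"type":"number"}},"required":["deltas"]}

```bash
mkdir -p pics; cat > h.py <<'E'
import numpy as np, cv2
from station import robot
def world(s,m):
    v,u=np.nonzero(m&(s["depth"]>0)); z=s["depth"][v,u]
    c=np.stack([(u-s["cx"])/s["fx"]*z,(v-s["cy"])/s["fy"]*z,z],1)
    return (c-s["t"])@s["R"]
def pix(s,X):
    c=s["R"]@np.array(X)+s["t"]; return c[0]/c[2]*s["fx"]+s["cx"],c[1]/c[2]*s["fy"]+s["cy"]
def ray(s,p,z):
    d=s["R"].T@np.array([(p[0]-s["cx"])/s["fx"],(p[1]-s["cy"])/s["fy"],1]); o=-s["R"].T@s["t"]
    return o+d*(z-o[2])/d[2]
def rect(P):
    (c,(w,h),a)=cv2.minAreaRect(P[:,:2].astype(np.float32)); 
    b=cv2.boxPoints((c,(w,h),a)); e=[b[1]-b[0],b[2]-b[1]]; l=max(e,key=np.linalg.norm)
    return np.round(c,4),round(max(w,h),4),round(min(w,h),4),"long-axis yaw deg",round(float(np.degrees(np.arctan2(l[1],l[0])))%180,2)
E
python3 - <<'E'
from h import *
S={c:robot.snapshot(c) for c in("top","side")}
cv2.imwrite("pics/a.png",np.vstack([S[c]["img"][:,:,::-1] for c in S])[:, :][::1,::1]) if 0 else [cv2.imwrite(f"pics/{c}0.png",S[c]["img"][:,:,::-1]) for c in S]
for l in["unit","unit_drawer0_handle","stencil","dessert","cake_top","pan","oil","jar"]:
  for c in S:
    for d in robot.silhouettes(l,c)[:3]:
      P=world(S[c],d["region"])
      if len(P)>10: print(l,c,round(d["score"],2),np.round(d["extent"]),"med",np.round(np.median(P,0),3),"zmax",np.percentile(P[:,2],98).round(3),rect(P[P[:,2]>np.percentile(P[:,2],98)-.012]))
  for d in robot.mark_of(l,"top")[:2]: print("  mark",d)
o=robot.observe();print(o["position"],o["orientation"],o["width"])
E
```

```text
unit top 0.84 [137. 115. 249. 217.] med [0.696 0.236 0.107] zmax 0.112 (array([0.7124, 0.243 ]), 0.2918, 0.2328, 'long-axis yaw deg', 96.02)
unit side 0.63 [200. 151. 225. 216.] med [ 0.738 -0.033  0.079] zmax 0.152 (array([ 0.7454, -0.0487]), 0.0257, 0.0236, 'long-axis yaw deg', 137.95)
unit side 0.58 [ 55. 215. 270. 402.] med [0.699 0.31  0.11 ] zmax 0.113 (array([0.7137, 0.2417]), 0.2937, 0.2331, 'long-axis yaw deg', 96.4)
  mark {'position': [201.9, 168.1], 'score': 0.71}
  mark {'position': [306.5, 213.7], 'score': 0.21}
unit_drawer0_handle side 0.58 [203. 227. 276. 394.] med [0.598 0.261 0.079] zmax 0.1 (array([0.6111, 0.2319]), 0.2837, 0.031, 'long-axis yaw deg', 96.47)
  mark {'position': [192.1, 214.0], 'score': 0.84}
stencil side 0.61 [210. 315. 224. 351.] med [0.628 0.294 0.028] zmax 0.068 (array([0.6247, 0.2935]), 0.0112, 0.0032, 'long-axis yaw deg', 81.18)
  mark {'position': [180.9, 183.9], 'score': 0.64}
dessert top 0.2 [161. 189. 177. 190.] med [0.624 0.298 0.028] zmax 0.103 (array([0.6173, 0.2808]), 0.016, 0.0007, 'long-axis yaw deg', 92.78)
dessert side 0.91 [302. 1
[... 2154 characters left out ...]
, 0.2311]), 0.283, 0.0297, 'long-axis yaw deg', 96.44)
jar side 0.93 [382. 152. 420. 208.] med [ 0.343 -0.168  0.093] zmax 0.122 (array([ 0.3491, -0.1899]), 0.0604, 0.06, 'long-axis yaw deg', 114.84)
jar side 0.82 [248. 138. 272. 196.] med [ 0.676 -0.15   0.095] zmax 0.123 (array([ 0.6549, -0.1425]), 0.1426, 0.0594, 'long-axis yaw deg', 121.46)
jar side 0.58 [257. 164. 291. 225.] med [ 0.609 -0.05   0.081] zmax 0.122 (array([ 0.6144, -0.0735]), 0.0619, 0.0591, 'long-axis yaw deg', 100.46)
  mark {'position': [200.0, 165.9], 'score': 0.66}
  mark {'position': [339.2, 315.9], 'score': 0.64}
[ 0.16377819 -0.55122993  0.23133323] [3.14145240e+00 2.51159691e-05 2.88822893e-01] 0.08511533503149438
```

View pics/top0.png

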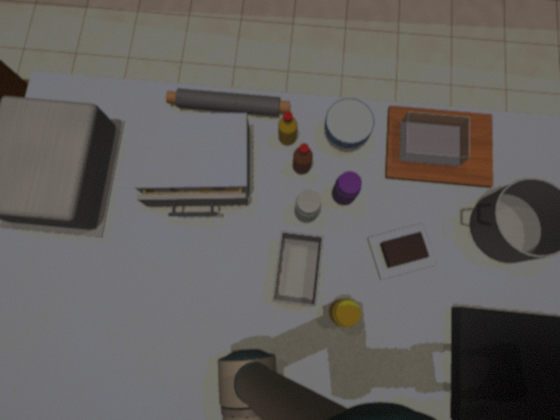

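View pics/side0.png

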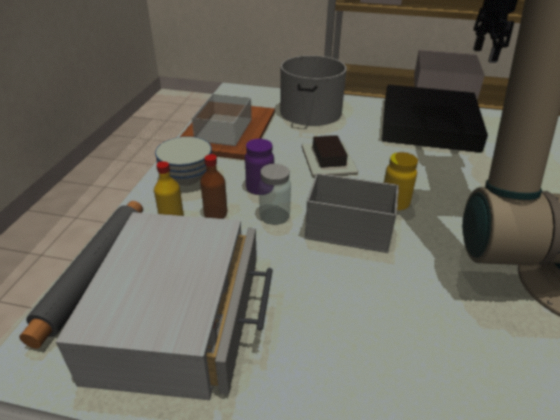

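The top view shows the unit at the upper left, its drawer slightly ajar, with the handle near (195,210). The pan is at (299,268), the jar at (308,205), the amber oil at (303,160) and the dessert at (403,250). The yellow and purple items are look-alikes. I'll move above the handle, turn, and look again.

Request:
servo_tool(
  deltas=[
    [0.3,-0.35,-0.1,0,0,0],
    [0.6,-0.7,-0.1,0,0,0],
    [0.6,-0.7,-0.1,0,0,0],
    [0.6,-0.7,-0.1,0,0,0],
    [0.6,-0.7,-0.1,0,0,0],
    [0.6,-0.7,-0.1,0,0,0],
    [0.6,-0.7,-0.1,0,0,0],
    [0.6,-0.7,-0.1,0,0,0],
    [0.6,-0.7,-0.1,0,0,0],
    [0.6,-0.7,-0.1,0,0,0],
    [0.6,-0.7,-0.1,0,0,0],
    [0.6,-0.7,-0.1,0,0,0],
  ],
  hand=0.65,
)

```text
time_s: 2.8
position: [0.4222, 0.0323, 0.304]
orientation: [3.141, -0.001, 0.29]
force: [0.5, -1.3, -0.5]
width: 0.0299
grasp_force: 0.0
```

Request:
servo_tool(
  deltas=[
    [0.6,-0.7,0,0,0,0],
    [0.6,-0.7,0,0,0,0],
    [0.6,-0.7,0,0,0,0],
    [0,0,0,0,0,-0.35],
    [0,0,0,0,0,-0.35],
    [0,0,0,0,0,-0.35],
    [0,0,0,0,0,-0.35],
    [0,0,0,0,0,-0.35],
    [0,0,0,0,0,-0.35],
    [0,0,0,0,0,-0.35],
    [0,0,0,0,0,-0.35],
    [0,0,0,0,0,0],
  ],
)

```text
time_s: 4.3
position: [0.4894, 0.1817, 0.3037]
orientation: [-3.141, -0.0, 1.687]
force: [-0.3, 0.7, 0.0]
width: 0.03
grasp_force: 0.0
```

```bash
cat >> h.py <<'E'
from scipy.spatial.transform import Rotation as Ro
def go(o,xyz,yawdeg):
    R=Ro.from_euler("xyz",o["orientation"]); G=Ro.from_euler("xyz",[np.pi,0,np.radians(yawdeg)])
    return "shift rows-units",np.round(R.inv().apply(np.array(xyz)-o["position"])/.06,3),"turn",np.round((R.inv()*G).as_rotvec()/.5,3)
E
python3 - <<'E'
from h import *
o=robot.observe();print(o["position"],np.degrees(o["orientation"]),o["width"],o["joint_pos"],o["time_s"])
s=robot.snapshot("wrist");cv2.imwrite("pics/w1.png",s["img"][:,:,::-1])
A=[]
for c in("wrist","top"):
  s=robot.snapshot(c) if c!="wrist" else s
  P=world(s,s["depth"]>0); a=np.radians(6.3); ux=np.array([np.cos(a),np.sin(a)]);uy=np.array([-ux[1],ux[0]])
  T=P[(abs(P[:,2]-.11)<.006)&(P[:,0]>.6)&(P[:,1]>.05)&(P[:,1]<.42)]
  print(c,"top",rect(T) if len(T)>9 else 0)
  H=P[(P[:,2]>.06)&(P[:,2]<.086)&(P[:,0]>.45)&(P[:,0]<.6)&(P[:,1]>.13)&(P[:,1]<.33)]
  if len(H)>9: print(" handle",rect(H),np.median(H,0),len(H))
  F=P[(P[:,2]>.092)&(P[:,2]<.103)&(P[:,0]>.5)&(P[:,0]<.66)&(P[:,1]>.05)&(P[:,1]<.4)]
  if len(F)>9: print(" front",rect(F),len(F))
  for l in("unit_drawer0_handle","stencil_grip"):
    for d in robot.mark_of(l,c)[:2]: print(l,d,ray(s,d["position"],.072))
E
```

```text
[0.48943427 0.18166353 0.30365721] [-1.79991298e+02 -1.17029952e-02  9.66793921e+01] 0.029979252756397803 [2.21925305e-01 1.62215961e-01 1.47947255e+00 2.19644035e-04
 1.50003371e+00 1.05332362e-01] 4.3
wrist top (array([0.714 , 0.2443]), 0.2913, 0.1858, 'long-axis yaw deg', 96.71)
 handle (array([0.5728, 0.2459]), 0.1646, 0.0417, 'long-axis yaw deg', 96.39) [0.57113813 0.24466671 0.07568954] 2275
 front (array([0.609 , 0.2323]), 0.2901, 0.0307, 'long-axis yaw deg', 96.31) 4365
unit_drawer0_handle {'position': [350.9, 155.2], 'score': 0.74} [0.56072517 0.22267254 0.072     ]
stencil_grip {'position': [454.7, 145.3], 'score': 0.43} [0.68017214 0.2481742  0.072     ]
top top (array([0.7246, 0.2442]), 0.2904, 0.2066, 'long-axis yaw deg', 96.31)
 handle (array([0.5767, 0.2022]), 0.0804, 0.0424, 'long-axis yaw deg', 96.56) [0.56740869 0.19641745 0.07449657] 212
 front (array([0.6199, 0.1689]), 0.161, 0.0413, 'long-axis yaw deg', 94.91) 376
unit_drawer0_handle {'position': [190.2, 212.5], 'score': 0.94} [0.56286374 0.2316554  0.072     ]
```

View pics/w1.png

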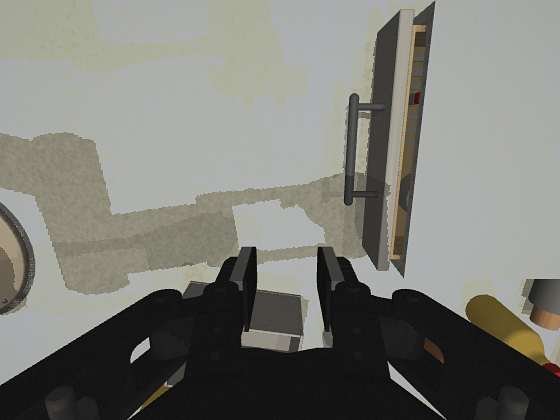

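The wrist view shows the handle bar from (354,97) to (348,203), and a red end of the stencil handle in the gap at (417,99). I'll straddle the bar and grip it.

Request:
servo_tool(
  deltas=[
    [0.2,0.42,0,0,0,0.01],
    [0.2,0.43,0,0,0,0],
    [0.2,0.42,0.2,0,0,0],
    [0,0,0.5,0,0,0],
    [0,0,0.7,0,0,0],
    [0,0,0.7,0,0,0],
    [0,0,0.6,0,0,0],
    [0,0,0.3,0,0,0],
    [0,0,0,0,0,0],
  ],
)

```text
time_s: 5.72
position: [0.5611, 0.2253, 0.1215]
orientation: [-3.138, 0.001, 1.683]
force: [-0.2, -0.4, 0.5]
width: 0.0302
grasp_force: 0.0
```

```bash
python3 - <<'E'
from h import *
o=robot.observe();print(o["position"],np.degrees(o["orientation"]),o["force"])
s=robot.snapshot("wrist");cv2.imwrite("pics/w2.png",s["img"][:,:,::-1])
E
```

```text
[0.56114501 0.22532528 0.12151966] [-1.79769415e+02  4.03553358e-02  9.64345338e+01] [-0.24396062 -0.36808911  0.4924803 ]
```

View pics/w2.png

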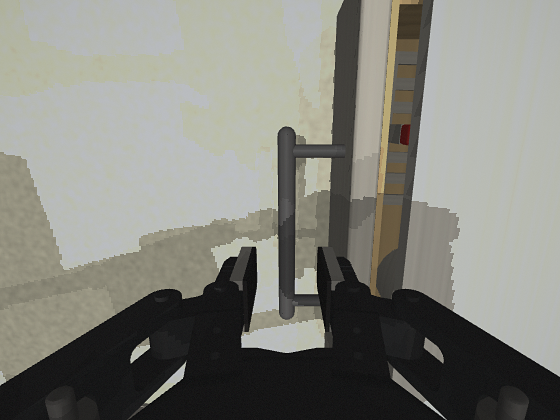

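```bash
python3 - <<'E'
from h import *
s=robot.snapshot("wrist")
for z in(.1215,.0775,.053):print(pix(s,[.5611,.2253,z]))
for p in((287,133),(286,314),(286,222)):print(ray(s,p,.075))
E
```

```text
(np.float64(286.0580077858695), np.float64(265.2444045498001))
(np.float64(286.2257413690305), np.float64(235.10355952029758))
(np.float64(286.2914658260277), np.float64(223.29321936256596))
[0.55451358 0.28830212 0.075     ]
[0.56752882 0.16633674 0.075     ]
[0.56006413 0.23322154 0.075     ]
```

The fingers are centred on the bar, between the stems. Next: descend, grip and pull.

Request:
servo_tool(
  deltas=[
    [0,0,0.4,0,0,0],
    [0,0,0.4,0,0,0],
    [0,0,0.34,0,0,0],
    [0,0,0,0,0,0],
    [0,0,0,0,0,0],
  ],
)

```text
time_s: 6.45
position: [0.5633, 0.226, 0.0563]
orientation: [3.139, -0.0, 1.684]
force: [-0.6, -0.0, -0.8]
width: 0.03
grasp_force: 0.0
```

Request:
servo_tool(
  deltas=[
    [0,0,0,0,0,0],
    [0,0,0,0,0,0],
    [0,0,0,0,0,0],
    [0,0,0,0,0,0],
    [0,0,0,0,0,0],
  ],
  hand=1,
  grip_force=40,
)

```text
time_s: 7.08
position: [0.5627, 0.2258, 0.0555]
orientation: [3.141, -0.0, 1.684]
force: [-0.5, -0.6, 6.8]
width: 0.0098
grasp_force: 39.2
```

Request:
servo_tool(
  deltas=[
    [0,-0.1,0,0,0,0],
    [0,-0.2,0,0,0,0],
    [0,-0.2,0,0,0,0],
    [0,-0.2,0,0,0,0],
    [0,-0.2,0,0,0,0],
    [0,-0.2,0,0,0,0],
    [0,-0.2,0,0,0,0],
    [0,-0.2,0,0,0,0],
    [0,-0.2,0,0,0,0],
    [0,-0.2,0,0,0,0],
    [0,-0.1,0,0,0,0],
    [0,0,0,0,0,0],
  ],
)

```text
time_s: 8.57
position: [0.4417, 0.2121, 0.0555]
orientation: [-3.141, -0.0, 1.684]
force: [-0.7, -0.5, 7.4]
width: 0.0097
grasp_force: 39.8
```

Request:
servo_tool(
  deltas=[
    [0,0,0,0,0,0],
    [0,0,0,0,0,0],
    [0,0,0,0,0,0],
    [0,0,0,0,0,0],
  ],
  hand=0.65,
)

```text
time_s: 9.07
position: [0.4426, 0.212, 0.0545]
orientation: [-3.14, 0.0, 1.684]
force: [-1.0, -0.8, -0.0]
width: 0.0295
grasp_force: 0.4
```

Request:
servo_tool(
  deltas=[
    [0,0,-0.3,0,0,0],
    [0,0,-0.6,0,0,0],
    [0,0,-0.8,0,0,0],
    [0,0,-0.9,0,0,0],
    [0,0,-0.8,0,0,0],
    [0,0,-0.6,0,0,0],
    [0,0,0,0,0,0],
    [0,0,0,0,0,0],
  ],
)

```text
time_s: 10.07
position: [0.4426, 0.212, 0.2939]
orientation: [-3.14, 0.0, 1.684]
force: [0.2, -0.5, -0.5]
width: 0.0301
grasp_force: 0.0
```

```bash
cat > m.py <<'E'
from h import *
import sys
n=sys.argv[1]
o=robot.observe();print(o["position"],np.degrees(o["orientation"]),o["force"],o["time_s"])
for c in("wrist","top"):
  s=robot.snapshot(c);cv2.imwrite(f"pics/{c}{n}.png",s["img"][:,:,::-1])
  for l in("stencil","stencil_grip","ring"):
    for d in robot.mark_of(l,c)[:2]: print(c,l,d,ray(s,d["position"],.079 if "grip" in l else .024).round(4))
  i=s["img"].astype(int); red=(i[...,0]>60)&(i[...,0]>2*i[...,1])&(i[...,0]>2*i[...,2])
  P=world(s,red); P=P[(P[:,0]>.42)&(P[:,0]<.75)&(P[:,1]>.1)&(P[:,1]<.4)&(P[:,2]>.068)]
  if len(P)>9: print(c,"redbar",len(P),rect(P),np.median(P,0))
  P=world(s,s["depth"]>0);P=P[(P[:,2]>.024)&(P[:,2]<.033)&(P[:,0]>.45)&(P[:,0]<.68)&(P[:,1]>.1)&(P[:,1]<.37)]
  if len(P)>9: print(c,"plate",len(P),rect(P))
  P=world(s,s["depth"]>0);P=P[(P[:,2]>.092)&(P[:,2]<.103)&(P[:,0]>.4)&(P[:,0]<.55)&(P[:,1]>.05)&(P[:,1]<.4)]
  if len(P)>9: print(c,"front",rect(P))
E
python3 m.py 3
```

```text
[0.44260685 0.21200504 0.29392042] [-1.79922033e+02  2.15287040e-02  9.64711586e+01] [ 0.16312169 -0.48832252 -0.5076358 ] 10.075
wrist stencil {'position': [367.9, 128.4], 'score': 0.87} [0.5379 0.2857 0.024 ]
wrist stencil_grip {'position': [380.0, 129.3], 'score': 0.58} [0.5376 0.2855 0.079 ]
wrist ring {'position': [362.9, 219.4], 'score': 0.88} [0.553  0.1648 0.024 ]
wrist redbar 617 (array([0.5384, 0.2847]), 0.0635, 0.0117, 'long-axis yaw deg', 5.0) [0.5373146  0.28467475 0.07859789]
wrist plate 3509 (array([0.5691, 0.2352]), 0.2654, 0.1833, 'long-axis yaw deg', 96.42)
wrist front (array([0.4864, 0.2193]), 0.283, 0.0153, 'long-axis yaw deg', 96.45)
top stencil {'position': [177.6, 224.4], 'score': 0.57} [0.5358 0.273  0.024 ]
top stencil {'position': [189.5, 257.7], 'score': 0.35} [0.4486 0.2275 0.024 ]
top stencil_grip {'position': [169.2, 219.3], 'score': 0.95} [0.5383 0.2821 0.079 ]
top ring {'position': [218.9, 221.6], 'score': 0.58} [0.5543 0.1612 0.024 ]
top redbar 84 (array([0.5042, 0.2441]), 0.1531, 0.0393, 'long-axis yaw deg', 45.71) [0.54456759 0.28079869 0.07679467]
top plate 441 (array([0.5604, 0.2231]), 0.2554, 0.165, 'long-axis yaw deg', 96.59)
top front (array([0.4912, 0.1718]), 0.1917, 0.0156, 'long-axis yaw deg', 96.16)
```

View pics/wrist3.png

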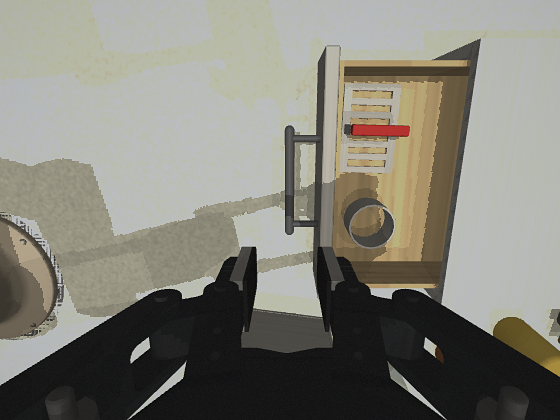

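The drawer is well open. The stencil's red bar runs from (348,129) to (409,131), and the ring at (369,222) is well clear. Next I move over the bar and turn.

Request:
servo_tool(
  deltas=[
    [0.255,0.43,0,0,0,0],
    [0.255,0.43,0,0,0,0],
    [0.255,0.43,0,0,0,0],
    [0.255,0.43,0,0,0,0.3],
    [0,0,0,0,0,0.36],
    [0,0,0,0,0,0.36],
    [0,0,0,0,0,0.36],
    [0,0,0,0,0,0.36],
    [0,0,0,0,0,0.36],
    [0,0,0,0,0,0.36],
    [0,0,0,0,0,0.36],
    [0,0,0,0,0,0.37],
  ],
  hand=0.53,
)

```text
time_s: 11.98
position: [0.5387, 0.2846, 0.2946]
orientation: [3.141, 0.0, 0.083]
force: [-0.7, 0.1, -0.6]
width: 0.04
grasp_force: 0.0
```

Request:
servo_tool(
  deltas=[
    [0,0,0.5,0,0,0],
    [0,0,0.6,0,0,0],
    [0,0,0.6,0,0,0],
    [0,0,0.5,0,0,0],
    [0,0,0,0,0,0],
    [0,0,0,0,0,0],
  ],
)

```text
time_s: 12.72
position: [0.5395, 0.2849, 0.164]
orientation: [-3.141, -0.002, 0.089]
force: [0.5, 0.1, 0.4]
width: 0.0403
grasp_force: 0.0
```

```bash
python3 m.py 4 | grep -v ring; python3 - <<'E'
from h import *
o=robot.observe();s=robot.snapshot("wrist");p=o["position"];print(pix(s,[p[0],p[1],.079]),o["joint_pos"])
E
```

```text
[0.53952416 0.28494668 0.16396398] [-1.79975521e+02 -1.02009041e-01  5.08711501e+00] [0.532892   0.14982065 0.42585072] 12.725
wrist stencil {'position': [287.6, 195.0], 'score': 0.64} [0.5422 0.2856 0.024 ]
wrist stencil_grip {'position': [288.0, 210.5], 'score': 0.72} [0.5425 0.2855 0.079 ]
wrist redbar 1271 (array([0.5389, 0.2847]), 0.0641, 0.0117, 'long-axis yaw deg', 4.92) [0.54179478 0.28508986 0.07858841]
wrist plate 7595 (array([0.5629, 0.2268]), 0.2499, 0.1283, 'long-axis yaw deg', 96.37)
wrist front (array([0.487 , 0.2185]), 0.2833, 0.016, 'long-axis yaw deg', 96.4)
top stencil {'position': [175.1, 223.6], 'score': 0.74} [0.5374 0.2802 0.024 ]
top stencil {'position': [296.8, 273.8], 'score': 0.65} [ 0.4333 -0.0638  0.024 ]
top stencil_grip {'position': [167.8, 215.7], 'score': 0.68} [0.5475 0.2872 0.079 ]
top redbar 66 (array([0.5285, 0.2798]), 0.035, 0.0328, 'long-axis yaw deg', 142.39) [0.52834159 0.2815061  0.07736091]
top plate 527 (array([0.5603, 0.2235]), 0.2561, 0.1647, 'long-axis yaw deg', 96.48)
top front (array([0.4865, 0.2123]), 0.2736, 0.0264, 'long-axis yaw deg', 93.67)
(np.float64(288.31645840533224), np.float64(214.43697129723915)) [ 3.71954977e-01  3.69789469e-01  1.53736834e+00 -7.89283996e-05
  1.23345920e+00  1.85397238e+00]
```

View pics/wrist4.png

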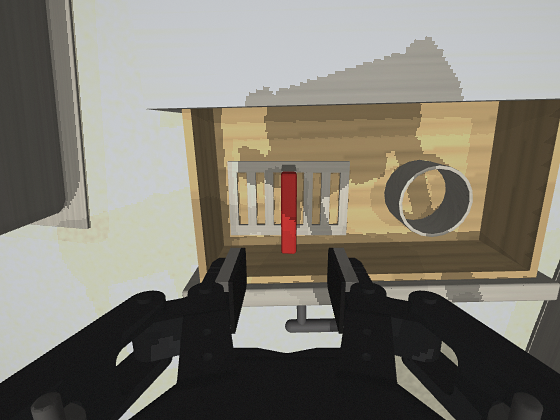

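The bar is at column 288, from row 172 to 252, centred between the fingers. Next: descend and grip.

Request:
servo_tool(
  deltas=[
    [0,0,0.4,0,0,0],
    [0,0,0.5,0,0,0],
    [0,0,0.5,0,0,0],
    [0,0,0.43,0,0,0],
    [0,0,0,0,0,0],
    [0,0,0,0,0,0],
  ],
)

```text
time_s: 13.92
position: [0.5395, 0.2849, 0.054]
orientation: [-3.141, -0.002, 0.089]
force: [0.6, 0.0, 0.3]
width: 0.04
grasp_force: 0.0
```

Request:
servo_tool(
  deltas=[
    [0,0,0,0,0,0],
    [0,0,0,0,0,0],
    [0,0,0,0,0,0],
    [0,0,0,0,0,0],
    [0,0,0,0,0,0],
    [0,0,0,0,0,0],
  ],
  hand=1,
  grip_force=60,
)

```text
time_s: 14.68
position: [0.5396, 0.2849, 0.0545]
orientation: [-3.141, -0.003, 0.089]
force: [-0.6, 0.2, 5.0]
width: 0.0109
grasp_force: 59.3
```

Request:
servo_tool(
  deltas=[
    [0,0,-0.1,0,0,0],
    [0,0,-0.2,0,0,0],
    [0,0,-0.4,0,0,0],
    [0,0,-0.6,0,0,0],
    [0,0,-0.6,0,0,0],
    [0,0,-0.6,0,0,0],
    [0,0,-0.5,0,0,0],
    [0,0,-0.3,0,0,0],
    [0,0,0,0,0,0],
  ],
)

```text
time_s: 15.8
position: [0.5393, 0.2849, 0.2531]
orientation: [-3.141, -0.004, 0.089]
force: [0.9, 0.6, -1.2]
width: 0.0111
grasp_force: 58.5
```

```bash
python3 - <<'E'
from h import *
o=robot.observe();print(o["position"],np.degrees(o["orientation"]),o["force"],o["joint_pos"])
s=robot.snapshot("wrist");cv2.imwrite("pics/w5.png",s["img"][:,:,::-1])
print(go(o,[.523,-.3435,.25],20.4))
E
```

```text
[0.53934747 0.28493141 0.25313097] [-179.94036475   -0.213496      5.09056704] [ 0.91117021  0.56585352 -1.23256393] [ 3.72026886e-01  3.16183892e-01  1.39237648e+00 -4.21829351e-05
  1.42916366e+00  1.85397999e+00]
('shift rows-units', array([-1.201, 10.408,  0.037]), 'turn', array([-0.001, -0.008, -0.534]))
```

View pics/w5.png

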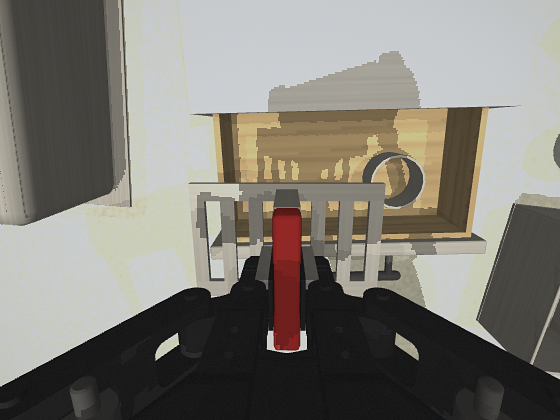

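The stencil is firmly gripped and the drawer is open below it. I'll carry it across with its underside about 0.22 m up.

Request:
servo_tool(
  deltas=[
    [-0.01,0.1,0,0,0,0],
    [-0.025,0.2,0,0,0,0],
    [-0.035,0.3,0,0,0,0],
    [-0.055,0.48,0,0,0,0],
    [-0.06,0.5,0,0,0,0],
    [-0.06,0.5,0,0,0,0],
    [-0.06,0.5,0,0,0,0],
    [-0.06,0.5,0,0,0,0],
    [-0.06,0.5,0,0,0,0],
    [-0.06,0.5,0,0,0,0],
    [-0.06,0.5,0,0,0,0],
    [-0.06,0.5,0,0,0,0],
  ],
)

```text
time_s: 17.35
position: [0.5287, -0.0243, 0.2509]
orientation: [3.141, 0.001, 0.088]
force: [0.5, 0.1, -0.9]
width: 0.0109
grasp_force: 58.5
```

Request:
servo_tool(
  deltas=[
    [-0.06,0.5,0,0,0,0],
    [-0.06,0.5,0,0,0,0],
    [-0.06,0.5,0,0,0,0],
    [-0.06,0.5,0,0,0,0],
    [-0.06,0.5,0,0,0,0],
    [-0.06,0.5,0,0,0,0],
    [-0.06,0.5,0,0,0,0],
    [-0.06,0.5,0,0,0,0],
    [-0.06,0.5,0,0,0,0],
    [-0.05,0.4,0,0,0,0],
    [-0.03,0.28,0,0,0,0],
    [-0.02,0.15,0,0,0,0],
  ],
)

```text
time_s: 18.85
position: [0.5194, -0.345, 0.2509]
orientation: [-3.141, 0.0, 0.088]
force: [0.1, -0.2, -1.4]
width: 0.0108
grasp_force: 58.5
```

Request:
servo_tool(
  deltas=[
    [0,0,0,0,0,-0.1],
    [0,0,0,0,0,-0.17],
    [0,0,0,0,0,-0.17],
    [0,0,0,0,0,-0.09],
    [0,0,0,0,0,0],
    [0,0,0,0,0,0],
  ],
)

```text
time_s: 19.6
position: [0.5198, -0.3438, 0.2512]
orientation: [-3.142, -0.0, 0.354]
force: [0.1, 0.3, -1.4]
width: 0.0107
grasp_force: 58.5
```

```bash
cat > d.py <<'E'
from h import *
o=robot.observe();print(o["position"],np.degrees(o["orientation"]),o["force"],o["time_s"],o["width"])
zp=o["position"][2]-.031
for c in("wrist","top","side"):
  s=robot.snapshot(c);cv2.imwrite(f"pics/d_{c}_{int(o['time_s']*10)}.png",s["img"][:,:,::-1])
  P=world(s,s["depth"]>0);P=P[(abs(P[:,0]-.523)<.13)&(abs(P[:,1]+.343)<.15)]
  T=P[(P[:,2]>.041)&(P[:,2]<.052)]
  if len(T)>20: print(c,"choc",len(T),rect(T),np.median(T[:,2]).round(4))
  W=P[(P[:,2]>.008)&(P[:,2]<.017)]
  if len(W)>20: print(c,"white",len(W),rect(W))
  Q=P[abs(P[:,2]-zp-.004)<.007]
  if len(Q)>20:
    A=np.c_[Q[:,:2]-o["position"][:2],np.ones(len(Q))]; f=np.linalg.lstsq(A,Q[:,2],rcond=None)[0]
    print(c,"plate",len(Q),rect(Q),"slope deg",np.degrees(f[:2]).round(2),"top z",f[2].round(4))
E
python3 d.py
```

```text
[ 0.51975826 -0.34376424  0.25118142] [-1.79995070e+02 -4.90773930e-03  2.02676757e+01] [ 0.07421505  0.30708982 -1.3606668 ] 19.6 0.010729768307729464
wrist choc 3760 (array([ 0.582, -0.305]), 0.2302, 0.1209, 'long-axis yaw deg', 33.25) 0.0466
wrist white 4653 (array([ 0.5756, -0.32  ]), 0.2432, 0.1651, 'long-axis yaw deg', 27.0)
wrist plate 10593 (array([ 0.5186, -0.3424]), 0.111, 0.071, 'long-axis yaw deg', 110.26) slope deg [0.08 0.06] top z 0.2222
top choc 613 (array([ 0.5871, -0.3024]), 0.2124, 0.1166, 'long-axis yaw deg', 31.45) 0.0453
top white 675 (array([ 0.5716, -0.3218]), 0.2332, 0.1644, 'long-axis yaw deg', 23.32)
top plate 374 (array([ 0.5179, -0.3433]), 0.1102, 0.0699, 'long-axis yaw deg', 110.2) slope deg [0.01 0.04] top z 0.2209
side choc 613 (array([ 0.5273, -0.3434]), 0.1153, 0.0698, 'long-axis yaw deg', 110.68) 0.0484
side white 699 (array([ 0.5261, -0.342 ]), 0.1677, 0.1204, 'long-axis yaw deg', 110.37)
side plate 552 (array([ 0.5211, -0.3434]), 0.1144, 0.0712, 'long-axis yaw deg', 110.73) slope deg [-0.17 -0.38] top z 0.2235
```

Request:
servo_tool(
  deltas=[
    [0.08,0.03,0.2,0,0,0],
    [0,0,0.4,0,0,0],
    [0,0,0.5,0,0,0],
    [0,0,0.5,0,0,0],
    [0,0,0.3,0,0,0],
    [0,0,0.1,0,0,0],
    [0,0,0,0,0,0],
    [0,0,0,0,0,0],
  ],
)

```text
time_s: 20.75
position: [0.5254, -0.3446, 0.132]
orientation: [3.14, -0.001, 0.354]
force: [0.5, -0.0, -1.4]
width: 0.0108
grasp_force: 58.5
```

```bash
sed -i 's/<.13)/<.1)/' d.py; python3 d.py; ls pics
```

```text
[ 0.525388   -0.34460721  0.13200284] [ 1.79904385e+02 -5.33835183e-02  2.02675076e+01] [ 0.53506714 -0.04123373 -1.40217034] 20.75 0.010848181760296217
wrist choc 4871 (array([ 0.5248, -0.3426]), 0.1101, 0.0697, 'long-axis yaw deg', 110.35) 0.0466
wrist white 8187 (array([ 0.5247, -0.3425]), 0.1602, 0.1187, 'long-axis yaw deg', 110.22)
wrist plate 10587 (array([ 0.5246, -0.3433]), 0.1108, 0.0709, 'long-axis yaw deg', 110.14) slope deg [ 0.19 -0.01] top z 0.1031
top choc 223 (array([ 0.5227, -0.342 ]), 0.1089, 0.0659, 'long-axis yaw deg', 108.25) 0.0451
top white 596 (array([ 0.523 , -0.3426]), 0.159, 0.119, 'long-axis yaw deg', 110.12)
top plate 254 (array([ 0.5239, -0.3439]), 0.1122, 0.0685, 'long-axis yaw deg', 108.8) slope deg [0.09 0.12] top z 0.1017
side choc 584 (array([ 0.5267, -0.3408]), 0.1128, 0.0696, 'long-axis yaw deg', 109.89) 0.0483
side white 699 (array([ 0.5272, -0.3434]), 0.1622, 0.1207, 'long-axis yaw deg', 110.03)
side plate 533 (array([ 0.5267, -0.3454]), 0.1152, 0.0716, 'long-axis yaw deg', 110.0) slope deg [-0.19 -0.3 ] top z 0.1044
d_side_196.png
d_side_207.png
d_top_196.png
d_top_207.png
d_wrist_196.png
d_wrist_207.png
side0.png
top0.png
top3.png
top4.png
w1.png
w2.png
w5.png
wrist3.png
wrist4.png
```

Request:
servo_tool(
  deltas=[
    [0.005,-0.013,0.1,0,0,0],
    [0,0,0.2,0,0,0],
    [0,0,0.2,0,0,0],
    [0,0,0.12,0,0,0],
    [0,0,0.06,0,0,0],
    [0,0,0.02,0,0,0],
    [0,0,0,0,0,0],
    [0,0,0,0,0,0],
    [0,0,0,0,0,0],
  ],
)

```text
time_s: 22.02
position: [0.5249, -0.3435, 0.0894]
orientation: [3.141, -0.0, 0.354]
force: [-0.2, 0.1, -2.0]
width: 0.0106
grasp_force: 58.5
```

```bash
python3 d.py; mv pics/d_side_2[12]*.png pics/sideF.png; mv pics/d_wrist_2[12]*.png pics/wF.png
```

```text
[ 0.52493718 -0.34345935  0.08943152] [ 1.79965161e+02 -1.57399605e-02  2.02702901e+01] [-0.20658283  0.07682207 -2.04406015] 22.025 0.01062016989661495
wrist choc 5424 (array([ 0.5267, -0.3416]), 0.1089, 0.0657, 'long-axis yaw deg', 110.04) 0.0466
wrist white 11321 (array([ 0.5252, -0.3423]), 0.1603, 0.1184, 'long-axis yaw deg', 110.22)
wrist plate 10569 (array([ 0.5243, -0.342 ]), 0.1107, 0.0704, 'long-axis yaw deg', 110.02) slope deg [0.12 0.02] top z 0.0605
top choc 98 (array([ 0.5156, -0.3186]), 0.065, 0.0576, 'long-axis yaw deg', 102.16) 0.045
top white 570 (array([ 0.5232, -0.3427]), 0.1596, 0.1183, 'long-axis yaw deg', 109.7)
top plate 211 (array([ 0.5259, -0.3428]), 0.1182, 0.0628, 'long-axis yaw deg', 103.07) slope deg [0.37 0.27] top z 0.0591
side choc 227 (array([ 0.5287, -0.3422]), 0.1125, 0.0686, 'long-axis yaw deg', 112.49) 0.0476
side white 672 (array([ 0.5278, -0.3453]), 0.1684, 0.1202, 'long-axis yaw deg', 110.55)
side plate 508 (array([ 0.5269, -0.3436]), 0.1138, 0.0707, 'long-axis yaw deg', 110.64) slope deg [ 0.25 -0.22] top z 0.0618
```

View pics/sideF.png

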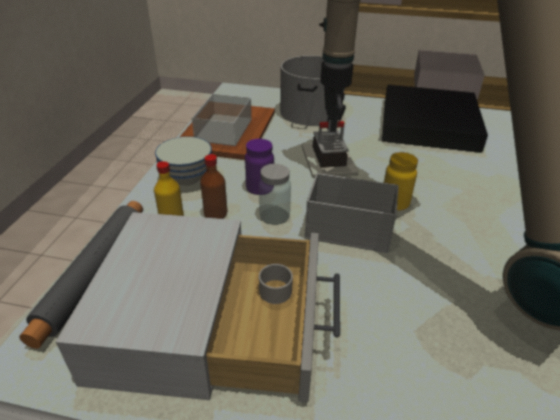

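View pics/wF.png

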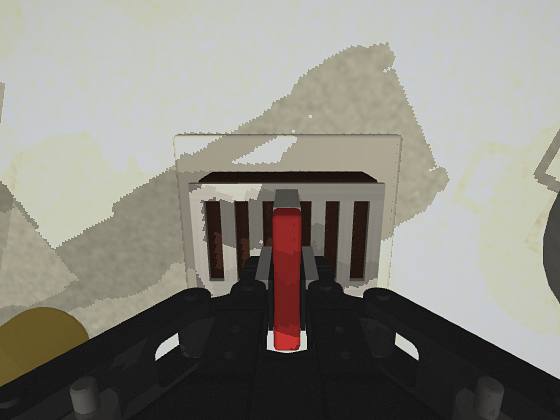

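The side view shows the drawer open at (265,310), with the pan, jar and bottles standing where they were. The wrist view shows the plate centred and square over the chocolate, about 1 cm above it. I'm handing in.

```bash
python3 -c "
from station import robot
print(robot.finish_job())"
```

```text
the job is handed in; nothing more can be done
None
```

The job is handed in at about 22 s of robot time: the stencil is held level about 1 cm above the chocolate, centred to about 1 mm and lined up with its sides, the drawer is open, and the pan, oil bottle and jar look unmoved in the last side picture.

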